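# Put the sample cups in dry storage and set the dry-air valve

## Robot

A 7-joint arm with a two-finger parallel gripper is mounted at the origin on the work surface. World frame = base frame: x ahead of the robot, y to its left, z up, the work surface at z = 0. Lengths are in m, angles in rad, forces in N, time in s.
With the tool pointing down it reaches from about 0.425 to 0.925 m from the base axis. Payload 6.8 kg.
Tool frame: the origin (TCP) lies on the front face of the gripper's body, between the roots of the fingers; the fingertips stand 73 mm ahead of it and the grasp point (between the pads) lies 54 mm ahead of it (env.nose_length is the distance from the TCP to the fingertips, in m); z points along the fingers, y is the line along which they close (so a half turn about z gives the same grasp; the last joint's range is limited). The gripper opens to 85 mm and grips with 20 to 120 N. Pads are 22 mm wide; open, the fingers measure 114 mm over their backs; the gripper's body (76 mm by 85 mm) begins 54 mm behind the grasp point. The pads swing forward as they close: fully open they stand 13 mm farther back than shut.
Start: joints at [1.028, 0.477, 0.022, 1.555, -0.011, 1.109, -0.083], TCP at [0.284, -0.612, 0.304] pointing down, gripper open.
Joint ranges: [-2.96, 2.96], [-0.34, 2.1], [-1.41, 1.46], [0.24, 2.44], [-1.37, 4.51], [0.17, 1.92], [-2.96, 2.96]. Speed limits (rad/s): [2.39, 2.39, 3.14, 3.14, 3.14, 3.14, 3.14].

## Interface

Orientations are given as a unit quaternion [w, x, y, z].
In Python, from cell import env, kin, camera, calibration, job gives the robot as it stands. The module is installed in compiled form; this text tells all that it offers. Calls block until the motion is done:
- env.reach(position, orientation): joint-space move of the TCP to a pose.
- env.movel(position, velocity=0.15, rot=None, stop_force=None): straight line of the TCP; rot=None keeps the orientation; velocity is the mean speed in m/s. With stop_force (N) it stops when the force on the tool has changed by that much, and returns True; else False.
- env.goto_joints(angles): joint-space move.
- env.grip(opening, f_grip=None): finger opening in m; f_grip is the grip in N (None keeps the last); returns when the fingers have stopped.
- env.dwell(seconds).
- kin.inverse_kinematics(position, orientation): joint angles nearest the present ones, or None.
- env.get_state(): the state.
- camera(name): name is "scene" or "side" or "wrist"; returns (picture, depth): 400x640x3 uint8, blue, green, red; 400x640 float32, m along the optical axis (not along the pixel's ray), 0 where there is no reading.
- calibration(name): a dict with "fx", "fy", "cx", "cy" (pixels), "k1" (the pictures are not rectified: a ray, as slopes to the right and down, at radius r is drawn at 1 + k1 r^2 times it, then the intrinsics apply), "rvec" (rotation vector, rad) and "tvec" (3), from world to camera coordinates, as OpenCV has them. Camera axes: x right, y down, z forward; pixel columns grow to the right and rows downward; lengths in m; the calibration is good to about 2 mm. A picture is of the moment at which its call begins: read the wrist's pose just before it. calibration takes no time and is no camera call; for the wrist camera it gives the pose at the moment of the call.
A pose or a line that the arm cannot do raises env.PlanningError and nothing moves.
- job.job_done(): hands the job in; it is judged then, once.
The state is a dict: "time": time; "qpos": joint angles; "joint_velocities": joint speeds; "joint_torque": joint torques, N m; "tcp_pos": TCP position; "orientation": TCP orientation; "force": force on the tool from outside, world axes, zero at the start; "torque": the same for the moment, N m; "opening": finger opening in m; "gripper_force": force on a finger pad.
Only numpy, scipy, OpenCV 4.12 (cv2) and the standard library are available. Lean on these libraries where they do the work, as an engineer would, in place of code of your own. Each camera call takes 0.05 s, during which the arm holds its last target. There are 200 camera calls.

## Task

Shut the dry-air valve fully, then stack all the loose steel sample cups on the station's tray as one nest, each cup sitting down inside the next wider one, with the valve still shut. When they are all in, open the valve until its lever stands right above the white set pointer, and leave the nest standing as it is. Leave the other things on the bench undisturbed.

Things in the scene. Friction and masses are not known exactly. Their poses are not given: they have to be found in the camera images.
- cup1: round steel sample cup, 68 mm across the rim, 60 mm across the foot, 70 mm tall, open top, wall 2.5 mm, weighted base 14 mm thick, 200 g; size 1 of 5, 1 being widest; alike but for width. Origin: centre of underside, z up. The next smaller cup drops to its inner floor with 2 mm play all round and stands 14 mm proud of its rim. May be absent (None from the start).
- cup2: round steel sample cup, 59 mm across the rim, 51 mm across the foot, 70 mm tall, open top, wall 2.5 mm, weighted base 14 mm thick, 160 g; size 2 of 5, 1 being widest; alike but for width. Origin: centre of underside, z up. The next smaller cup drops to its inner floor with 2 mm play all round and stands 14 mm proud of its rim. May be absent (None from the start).
- cup3: round steel sample cup, 50 mm across the rim, 42 mm across the foot, 70 mm tall, open top, wall 2.5 mm, weighted base 14 mm thick, 120 g; size 3 of 5, 1 being widest; alike but for width. Origin: centre of underside, z up. The next smaller cup drops to its inner floor with 2 mm play all round and stands 14 mm proud of its rim. May be absent (None from the start).
- cup4: round steel sample cup, 41 mm across the rim, 33 mm across the foot, 70 mm tall, open top, wall 2.5 mm, weighted base 14 mm thick, 90 g; size 4 of 5, 1 being widest; alike but for width. Origin: centre of underside, z up. The next smaller cup drops to its inner floor with 2 mm play all round and stands 14 mm proud of its rim. May be absent (None from the start).
- cup5: round steel sample cup, 32 mm across the rim, 24 mm across the foot, 70 mm tall, open top, wall 2.5 mm, weighted base 14 mm thick, 70 g; size 5 of 5, 1 being widest; alike but for width. Origin: centre of underside, z up. The next smaller cup drops to its inner floor with 2 mm play all round and stands 14 mm proud of its rim. May be absent (None from the start).
- tray (a point): centre of the flat dark perforated floor (13.5 mm above the bench) of the square steel tray at the right-hand end of the fixed dry-air station; floor 148 x 148 mm inside, rim standing 10 mm above it. z up; its x, y axes are those of the station.
- pivot (a point): on the vertical turning axis of the station's valve, 90 mm above the bench at mid-height of the lever; axes are those of the station: the pipe runs from the valve along -y to the tray, whose centre is 240 mm away.
- valve (a joint): angle of the valve lever, rad: 0 = closed (lever square to the pipe, pointing along the station's -x, at a stop), growing anticlockwise seen from above to 1.571 = fully open (lever along the pipe, pointing along the station's -y at the tray). Stiff: about 0.25 N m to turn; stays where it is left.
- lever_grip (a point): point to take hold of the valve lever, 85 mm out from the turning axis, 90 mm above the bench, in the middle of the flat level steel bar (16 mm wide, 12 mm tall, from 20 to 115 mm out). Turns with the lever; the lever points along this frame's -x.
- setmark: the set pointer: thin fixed white arm with a diamond tip, level, 57 mm above the bench under the lever, reaching 145 mm from the valve axis so the tip shows beyond the lever's end; fingers pass through it. Origin on the valve axis at bench level; it points along its own -x. The lever is set when it points the same way, right above it (0.40 to 1.10 rad open).
- jar: amber jar, 44 mm across, 50 mm tall, standing among the cups; leave alone. Origin: centre of its underside.
- tape: cardboard ring, 90 mm across, 24 mm tall; leave alone. Origin: centre of its underside.
- carton: cardboard carton 70 x 110 x 40 mm; leave alone. Origin: centre of its underside.
- spatula: spatula lying flat; leave alone. Origin: centre of its underside.
- reagent: white bottle 60 mm across, 130 mm tall, at the far side; leave alone. Origin: centre of its underside.
- reagent2: amber bottle 54 mm across, 100 mm tall, at the far side; leave alone. Origin: centre of its underside.
- notebook: blue notebook 140 x 200 x 14 mm; leave alone. Origin: centre of its underside.

How it is judged:
By the outcome, as a careful person would: the job done as asked, in the order asked, and still so for the second after the job is handed in, with the robot touching nothing.
Of cup1, cup2, cup3, cup4, cup5 only 3 to 5 are there at a start; the rules pass over those that are not, and their reading is None.
At some moment in a run one of cup1, cup2, cup3 may be knocked a few centimetres aside while the robot is not near it.
It also fails if it takes over 210 s, if anything falls off the work surface, if the arm or the gripper's body presses on something with over 40 N, if the wrist force passes 120 N, or if a joint passes its speed limit or range.

## Working session

There is one attempt and no reset: what is moved stays moved. The work goes in short steps, each a Python script; the robot and the scene stay as the last script left them, time stands still between calls to the robot, and variables do not carry over. Pictures are saved under pics/ and viewed, at most 14 in all, crops included, and the job is handed in when it is done.

```bash
mkdir -p pics
cat > h.py <<'E'
import numpy as np, cv2
from cell import env, kin, camera, calibration, job
def shot(n,name):
    c=calibration(n); p,d=camera(n); cv2.imwrite(f'pics/{name}.png',p); np.savez(f'pics/{name}.npz',p=p,d=d,**{k:np.array(v) for k,v in c.items()}); return p,d,c
def ray(c,u,v):
    u=np.asarray(u,float);v=np.asarray(v,float)
    x=(u-c['cx'])/c['fx'];y=(v-c['cy'])/c['fy'];a,b=x.copy(),y.copy()
    for _ in range(10):
        s=1+float(c['k1'])*(a*a+b*b);a,b=x/s,y/s
    R=cv2.Rodrigues(np.array(c['rvec'],float))[0];t=np.array(c['tvec'],float).ravel()
    return -R.T@t, np.stack([a,b,np.ones_like(a)],-1)@R   # origin, world dirs (cam z=1)
def atz(c,u,v,z):
    o,r=ray(c,u,v);return o+r*((z-o[2])/r[...,2])[...,None]
def atd(c,u,v,d):
    o,r=ray(c,u,v);return o+r*np.asarray(d)[...,None]
def cloud(c,d):
    v,u=np.mgrid[:400,:640];P=atd(c,u,v,d);P[d==0]=np.nan;return P
E
python3 - <<'E'
from h import *
for n in('scene','side'):
    p,d,c=shot(n,n+'0');print(n,c,(d>0).mean())
s=env.get_state();print(s['time'],s['orientation'],s['tcp_pos'],env.nose_length)
E
```

```text
scene {'fx': 383.40688057307324, 'fy': 383.40688057307324, 'cx': 322.34813544668185, 'cy': 200.3043207496928, 'k1': -0.03822502653471836, 'rvec': array([ 1.77167365,  1.3633208 , -0.72470005]), 'tvec': array([-0.1453585 , -0.21185237,  1.80648792])} 0.99594140625
side {'fx': 377.5682910957031, 'fy': 377.5682910957031, 'cx': 323.25558184182216, 'cy': 200.77051063814022, 'k1': -0.0590600079577195, 'rvec': array([ 2.19148206, -0.10109385,  0.06413127]), 'tvec': array([-0.54821018,  0.10377653,  0.98345255])} 0.9962265625
0.1 [-8.05470708e-04  9.76463150e-01  2.15682678e-01 -2.25667380e-04] [ 0.28414836 -0.61180983  0.30300793] 0.0726
```

View pics/scene0.png

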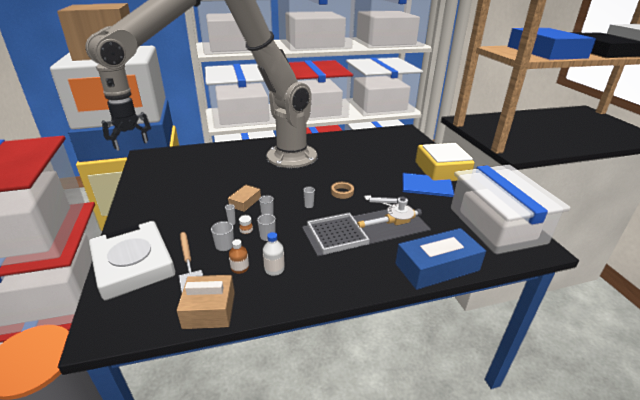

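View pics/side0.png

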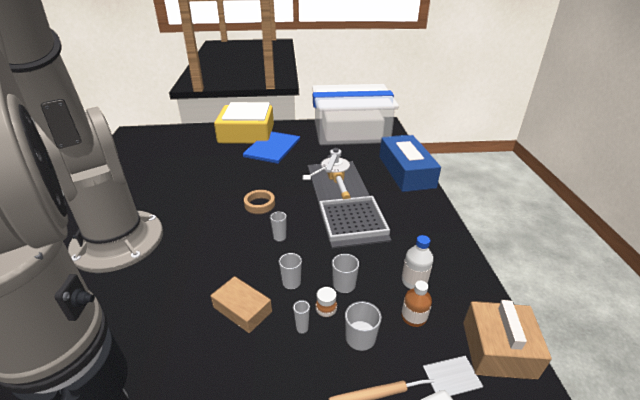

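Side view: five cups, at about (279,226), (290,270), (345,272), (302,316) and (362,325). The jar is at (326,301), the tray at (353,217), and the valve at (336,163) with its lever nearby. Next I'll enlarge the views and cluster the depth.

Run:
```python
from h import *
for n in('scene0','side0'):
    z=np.load(f'pics/{n}.npz');P=cloud(z,z['d'])
    ok=(P[...,2]>.03)&(P[...,2]<.2)&(P[...,0]>.3)&(P[...,0]<.95)&(abs(P[...,1])<.5)
    k,l,st,ce=cv2.connectedComponentsWithStats(ok.astype(np.uint8))
    for i in range(1,k):
        if st[i,4]<25: continue
        q=P[l==i];zt=np.percentile(q[:,2],97);t=q[q[:,2]>zt-.012]
        print(n,st[i],'ztop %.3f'%zt,'mid',((t.max(0)+t.min(0))/2).round(3),'ext',np.ptp(t,axis=0).round(3))
a=cv2.resize(cv2.imread('pics/side0.png')[130:260,250:410],None,fx=4,fy=4,interpolation=2)
b=cv2.resize(cv2.imread('pics/scene0.png')[180:250,300:440],None,fx=5,fy=5,interpolation=2)
cv2.imwrite('pics/a.png',a);cv2.imwrite('pics/b.png',b)
```

```text
scene0 [ 452  171   62   77 2169] ztop 0.159 mid [0.724 0.488 0.154] ext [0.299 0.025 0.015]
scene0 [228 186  32  19 341] ztop 0.042 mid [ 0.359 -0.254  0.037] ext [0.117 0.12  0.014]
scene0 [304 187  11  15 136] ztop 0.070 mid [ 0.433 -0.022  0.065] ext [0.047 0.039 0.013]
scene0 [259 196  14  16 192] ztop 0.069 mid [ 0.46  -0.184  0.064] ext [0.054 0.048 0.014]
scene0 [357 196  65  30 709] ztop 0.097 mid [0.604 0.218 0.095] ext [0.06  0.127 0.02 ]
scene0 [225 205  10  14 112] ztop 0.070 mid [ 0.478 -0.312  0.064] ext [0.034 0.03  0.013]
scene0 [257 214  27  56 873] ztop 0.129 mid [ 0.746 -0.206  0.125] ext [0.032 0.026 0.015]
scene0 [239 216  12  11 107] ztop 0.051 mid [ 0.533 -0.268  0.046] ext [0.042 0.038 0.013]
scene0 [211 222  23  22 399] ztop 0.070 mid [ 0.595 -0.344  0.065] ext [0.07  0.066 0.014]
scene0 [ 397  229   89   54 3006] ztop 0.082 mid [0.863 0.279 0.077] ext [0.142 0.24  0.014]
scene0 [229 240  19  27 385] ztop 0.100 mid [ 0.716 -0.306  0.095] ext [0.027 0.024 0.013]
scene0 [169 256   5  14  47] ztop 0.060 mid [ 0.695 -0.496  0.054] ext [0.033 0.008 0.012]
scene0 
[... 482 characters left out ...]
top 0.070 mid [ 0.458 -0.185  0.065] ext [0.049 0.051 0.014]
side0 [333 254  26  31 631] ztop 0.070 mid [ 0.579 -0.202  0.066] ext [0.056 0.059 0.014]
side0 [ 216  277   55   47 1441] ztop 0.042 mid [ 0.357 -0.256  0.037] ext [0.113 0.12  0.014]
side0 [317 287  19  21 315] ztop 0.051 mid [ 0.53  -0.269  0.046] ext [0.038 0.041 0.013]
side0 [293 301  17  24 329] ztop 0.070 mid [ 0.476 -0.314  0.065] ext [0.031 0.032 0.014]
side0 [ 467  300   85   72 4601] ztop 0.095 mid [ 0.86  -0.4    0.091] ext [0.037 0.094 0.015]
side0 [346 302  35  40 893] ztop 0.070 mid [ 0.592 -0.344  0.065] ext [0.065 0.068 0.014]
side0 [433 390  15   4  26] ztop 0.059 mid [ 0.694 -0.496  0.054] ext [0.023 0.007 0.011]
```

View pics/a.png

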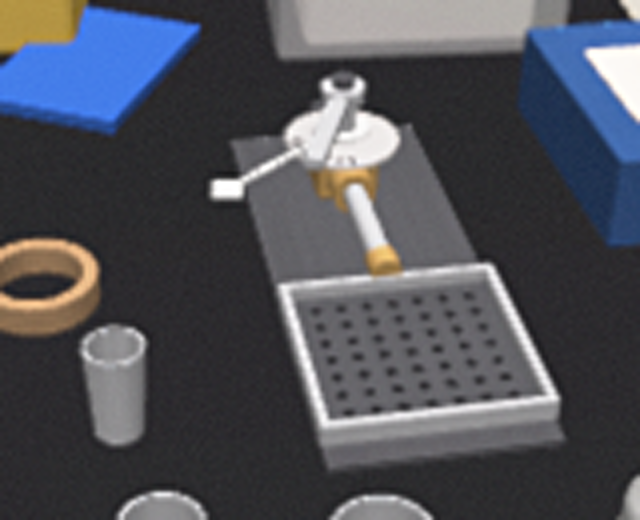

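View pics/b.png

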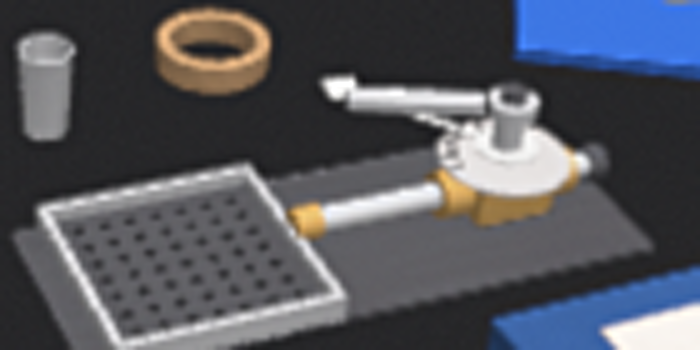

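Crop: the tray's outer rim corners are near (280,287), (490,265), (558,400) and (325,432). The lever (partly open) runs from the hub at (344,86) toward (318,155), and the pointer's diamond is at (226,188). I'll triangulate roughly, then take a wrist view above the station.

Run:
```python
from h import *
z=np.load('pics/side0.npz')
q=np.array([(280,287),(490,265),(558,400),(325,432)])/4+[250,130]
T=atz(z,q[:,0]-.4,q[:,1]-.4,.0235);print(T.round(4),T.mean(0));print(np.linalg.norm(np.roll(T,-1,0)-T,axis=1))
for n in('side0','scene0'):
    z=np.load(f'pics/{n}.npz');P=cloud(z,z['d']).reshape(-1,3)
    m=(P[:,2]>.087)&(P[:,2]<.13)&(abs(P[:,0]-.6)<.12)&(abs(P[:,1]-.22)<.12);print(P[m][::8].round(3).tolist())
ori=[0,1,0,0]
env.reach([.52,.12,.38],ori)
s=env.get_state();print(s['time'])
p,d,c=shot('wrist','w0');print(c['rvec'],c['tvec'])
cv2.imwrite('pics/w0b.png',p)
```

```text
[[ 0.5493  0.0964  0.0235]
 [ 0.7069  0.1111  0.0235]
 [ 0.7205 -0.046   0.0235]
 [ 0.5639 -0.0641  0.0235]] [0.63515173 0.02436251 0.0235    ]
[0.1582895  0.15763858 0.15762507 0.16116217]
[[0.607, 0.269, 0.104], [0.609, 0.26, 0.105], [0.607, 0.265, 0.099], [0.6, 0.265, 0.095], [0.626, 0.265, 0.095], [0.619, 0.26, 0.094], [0.611, 0.25, 0.096], [0.604, 0.244, 0.096], [0.6, 0.234, 0.098], [0.599, 0.23, 0.097], [0.605, 0.224, 0.096], [0.612, 0.23, 0.089], [0.594, 0.209, 0.095], [0.596, 0.199, 0.097], [0.602, 0.201, 0.092], [0.585, 0.183, 0.096], [0.59, 0.173, 0.099], [0.593, 0.177, 0.093], [0.576, 0.158, 0.098], [0.579, 0.156, 0.095], [0.585, 0.156, 0.092]]
[[0.608, 0.264, 0.101], [0.582, 0.171, 0.095], [0.59, 0.197, 0.096], [0.6, 0.222, 0.098], [0.578, 0.158, 0.09], [0.589, 0.183, 0.093], [0.598, 0.209, 0.095], [0.601, 0.238, 0.092], [0.621, 0.261, 0.101], [0.59, 0.164, 0.093], [0.599, 0.19, 0.095], [0.605, 0.217, 0.094], [0.61, 0.245, 0.093], [0.622, 0.273, 0.096], [0.597, 0.176, 0.091], [0.607, 0.202, 0.093], [0.61, 0.23, 0.091], [0.624, 0.257, 0.095], [0.603, 0.196, 0.088], [0.616, 0.242, 0.089], [0.63, 0.269, 0.094], [0.634, 0.268, 0.092]]
2.825
[-2.08122856  2.08321977  0.27305675] [0.11957135 0.44821558 0.58498943]
```

View pics/w0.png

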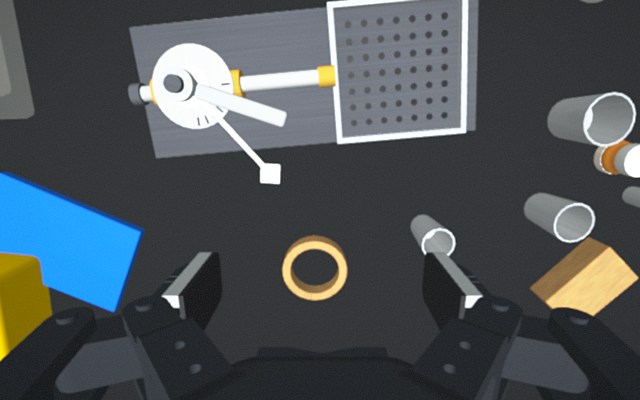

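Wrist view: hub top at (173,84), lever end centre at (281,117), pointer diamond at (270,174). The tray's lower outer corners are at (337,142) and (467,131), and its left edge reaches (328,2).

Run:
```python
from h import *
z=np.load('pics/w0.npz');P=cloud(z,z['d'])
f=lambda u,v,h:atz(z,u,v,h)
for n,u,v,h in [('hub',173,84,.104),('lev',284,118,.096),('dia',270,174,.057),('tl',337,142,.0235),('tr',466,131,.0235),('tt',328,3,.0235),('dial',193,86,.06)]:
    print(n,f(u,v,h).round(4),'depth pt',P[max(v,0),u].round(4))
# tray rim points by depth
rim=(P[...,2]>.0185)&(P[...,2]<.03)&(abs(P[...,0]-.635)<.11)&(abs(P[...,1]-.024)<.1)
q=P[rim];print(rim.sum(),cv2.minAreaRect((q[:,:2]*1000).astype(np.float32)))
# hub, lever top
m=(P[...,2]>.086)&(P[...,2]<.13)&(abs(P[...,0]-.6)<.1)&(abs(P[...,1]-.21)<.12)
q=P[m];print(m.sum(),np.percentile(q[:,2],[5,50,95,99]))
h=q[q[:,2]>.1];print('hub',len(h),np.median(h,0),h.min(0),h.max(0))
L=q[(q[:,2]>.09)&(q[:,2]<.1)&(q[:,1]<.235)]
vx,vy,x,y=cv2.fitLine(L[:,:2].astype(np.float32),2,0,.01,.01).ravel();print('lever line',vx,vy,x,y,np.median(L[:,2]))
w=(z['p'].min(2)>200)&(P[...,2]>.045)&(P[...,2]<.068)&(P[...,1]<.25)&(P[...,1]>.1)&(P[...,0]<.58)
q=P[w];print('ptr',w.sum(),q[::40].round(3).tolist())
```

```text
hub [0.6111 0.2642 0.104 ] depth pt [0.6112 0.265  0.1021]
lev [0.5782 0.1575 0.096 ] depth pt [0.5782 0.1576 0.0955]
dia [0.5134 0.1802 0.057 ] depth pt [0.5136 0.18   0.058 ]
tl [0.5478 0.1    0.0235] depth pt [0.5479 0.1001 0.0244]
tr [ 0.5615 -0.0604  0.0235] depth pt [ 0.5606 -0.0674  0.0068]
tt [0.7044 0.1118 0.0235] depth pt [0.7038 0.1119 0.0258]
dial [0.6123 0.2608 0.06  ] depth pt [0.61   0.2495 0.091 ]
2599 ((631.4880981445312, 34.43717956542969), (159.69078063964844, 179.81297302246094), 3.7415757179260254)
2581 [0.09282597 0.09544891 0.10285195 0.1036424 ]
hub 306 [0.61214902 0.26588753 0.10269986] [0.60362713 0.2566181  0.10035045] [0.62140132 0.27530291 0.10478635]
lever line 0.32476607 0.9457944 0.5892069 0.19621463 0.09557635473124229
ptr 703 [[0.58, 0.25, 0.047], [0.577, 0.243, 0.048], [0.573, 0.247, 0.049], [0.569, 0.23, 0.057], [0.562, 0.22, 0.058], [0.554, 0.216, 0.058], [0.547, 0.207, 0.058], [0.54, 0.2, 0.057], [0.532, 0.198, 0.058], [0.525, 0.19, 0.057], [0.523, 0.188, 0.057], [0.521, 0.186, 0.057], [0.518, 0.183, 0.058], [0.516, 0.181, 0.058], [0.514, 0.178, 0.058], [0.511, 0.172, 0.058], [0.507, 0.191, 0.057], [0.505, 0.187, 0.058]]
```

```bash
cat >> h.py <<'E'
PIV=np.array([.612,.265]);PSI=.088
def Q(th): return [0,float(np.cos(th/2)),float(np.sin(th/2)),0]
def lev(a,z,r=.085):  # a = world angle of lever (valve+PSI)
    return [*(PIV-r*np.array([np.cos(a),np.sin(a)])),z]
E
python3 - <<'E'
from h import *
a0=1.240
env.reach(lev(a0,.27),Q(a0)); env.grip(.05)
print(env.movel(lev(a0,.1445),.12,stop_force=15))
env.grip(0,40); s=env.get_state(); print(s['opening'],s['gripper_force'],s['force'])
a=a0
while a>PSI-.08:
    a-=.12
    hit=env.movel(lev(a,.1445),.06,rot=Q(a),stop_force=18)
    s=env.get_state();print(round(a-PSI,3),hit,s['force'].round(1),s['torque'].round(2),s['time'])
    if hit:break
E
```

```text
False
0.014865190534797403 42.27730572223663 [ 0.25885809 -0.72981848  5.40943223]
1.032 False [-2.1 -1.5  6.9] [-0.29  0.2  -0.18] 6.15
0.912 False [-1.5 -1.9  6.2] [-0.25  0.22 -0.17] 6.4667
0.792 False [-1.3 -1.3  7.6] [-0.18  0.25 -0.22] 6.7833
0.672 False [-1.3 -0.9  8.4] [-0.15  0.33 -0.22] 7.1
0.552 False [-2.7  0.1  8.5] [-0.14  0.32 -0.22] 7.4167
0.432 False [-2.3 -0.8  8.6] [-0.03  0.36 -0.18] 7.7333
0.312 False [-2.5  0.8  8.6] [ 0.01  0.43 -0.16] 8.05
0.192 False [-2.4  1.2  8.7] [ 0.11  0.41 -0.12] 8.3667
0.072 False [-1.4  1.4  9.6] [ 0.17  0.46 -0.13] 8.6833
-0.048 True [-1.1 -2.5  7.6] [-0.5   0.03  0.91] 8.9167
```

```bash
cat >> h.py <<'E'
def leverfit(P):
    q=P[(P[...,2]>.089)&(P[...,2]<.1)];d=np.linalg.norm(q[:,:2]-PIV,axis=1);q=q[(d>.03)&(d<.12)]
    vx,vy,x,y=cv2.fitLine(q[:,:2].astype(np.float32),2,0,.01,.01).ravel()
    n=np.array([-vy,vx]); off=float((PIV-[x,y])@n)
    a=np.arctan2(vy,vx); a=(a+.5)%np.pi-.5
    return len(q),float(a),off
RIM={1:.068,2:.059,3:.050,4:.041,5:.032}
def tops(c,d,lo=.06,hi=.15):
    """cup rims: points near each component's top; returns list (x,y,ztop,diam)"""
    P=cloud(c,d);ok=(P[...,2]>.03)&(P[...,2]<.2)&(P[...,0]>.3)&(P[...,0]<.72)&(P[...,1]>-.45)&(P[...,1]<.12)
    k,l,st,_=cv2.connectedComponentsWithStats(ok.astype(np.uint8));o=[]
    for i in range(1,k):
        if st[i,4]<40: continue
        q=P[l==i];zt=np.percentile(q[:,2],97)
        if not lo<zt<hi: continue
        t=q[q[:,2]>zt-.010];a,b=np.percentile(t,1,axis=0),np.percentile(t,99,axis=0)
        o.append(((a+b)/2)[:2].round(4).tolist()+[round(float(zt),4),(b-a)[:2].round(3).tolist()])
    return o
E
python3 - <<'E'
from h import *
env.grip(.04);p=env.get_state()['tcp_pos'];env.movel([p[0],p[1],.27],.2)
env.reach([.52,.10,.38],Q(0))
p,d,c=shot('wrist','w1');print(leverfit(cloud(c,d)))
p,d,c=shot('side','side1');print(leverfit(cloud(c,d)));print(*tops(c,d),sep='\n')
p,d,c=shot('scene','scene1');print(leverfit(cloud(c,d)))
z=np.load('pics/w0.npz');print(leverfit(cloud(z,z['d'])))
print(env.get_state()['time'])
cv2.imwrite('pics/v1.png',np.vstack([np.load('pics/w1.npz')['p'][:250,:550]]))
E
```

```text
(1343, 0.09055781364440918, 0.0004079598955671989)
(112, 0.08525335788726807, 0.004039020783294177)
[0.4333, -0.023, 0.0704, [0.038, 0.04]]
[0.7173, -0.2078, 0.0871, [0.005, 0.027]]
[0.4585, -0.1847, 0.0705, [0.048, 0.049]]
[0.5793, -0.2026, 0.07, [0.056, 0.058]]
[0.7106, -0.3072, 0.0994, [0.018, 0.024]]
[0.4765, -0.3132, 0.0697, [0.03, 0.031]]
[0.592, -0.3445, 0.0702, [0.064, 0.066]]
(58, 0.09541100263595581, 0.0016506995286135185)
(1359, 1.2454586029052734, 0.00031678529897685254)
11.0
```

View pics/v1.png

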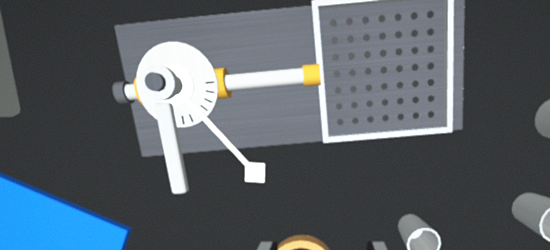

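The lever is square to the pipe at the stop (shut), and the pointer diamond is at (255,172). Starting the stacking with cup1.

```bash
cat >> h.py <<'E'
TRAY=np.array([.633,.026])
ORDER=[1,2,3,4,5]
def find(k):
    """cup k seen by side (and scene) camera, by rim diameter; excludes the nest on the tray"""
    out=[]
    c=calibration('side');p,d=camera('side');T=tops(c,d)
    for t in T:
        if abs(max(t[3])-RIM[k]+.001)<.0045 and abs(t[2]-.07)<.006: out.append(t)
    return out,T
def nest(T): 
    return [t for t in T if np.hypot(t[0]-TRAY[0],t[1]-TRAY[1])<.07]
def tcpz(rim,k,depth): return rim-depth+.0726-(RIM[k]/2)**2/.152
def pick(k,depth=.014,w=None):
    o,T=find(k);print('find',k,o);assert len(o)==1
    x,y,zt,_=o[0];z=tcpz(.070,k,depth)
    env.grip(min(.085,RIM[k]+.022)); env.reach([x,y,.22],Q(0))
    p,d=camera('side')  # recheck just before descending
    print('hit',env.movel([x,y,z],.12,stop_force=12))
    env.grip(0,40);s=env.get_state();print('open',round(s['opening'],4),s['gripper_force'],s['time'])
    env.movel([x,y,.30],.2);print('held',round(env.get_state()['opening'],4))
    return z
E
python3 - <<'E'
from h import *
z=pick(1)
t=TRAY
env.reach([*t,.30],Q(0))
env.movel([*t,z+.0135+.012],.2)
h=env.movel([*t,z+.0135-.002],.04,stop_force=8);print(h,env.get_state()['tcp_pos'],z+.0135)
env.grip(.085);env.movel([*t,.30],.2);env.reach([.52,-.1,.38],Q(0))
p,d,c=shot('side','s2');print(*tops(c,d),sep='\n');p,d,c=shot('wrist','w2');print(leverfit(cloud(c,d)));print(env.get_state()['time'])
E
```

```text
find 1 [[0.592, -0.3446, 0.0703, [0.064, 0.066]]]
hit False
open 0.0659 43.86825607158244 14.6583
held 0.0662
True [0.6339935  0.02652832 0.13598662] 0.13449473684210525
[0.6345, 0.0264, 0.0836, [0.064, 0.07]]
[0.4331, -0.0228, 0.0703, [0.038, 0.041]]
[0.5734, -0.1667, 0.0706, [0.056, 0.058]]
[0.717, -0.2083, 0.0868, [0.006, 0.031]]
[0.4585, -0.1848, 0.0706, [0.048, 0.048]]
[0.7106, -0.3073, 0.0995, [0.018, 0.024]]
[0.4766, -0.3131, 0.0699, [0.03, 0.031]]
(254, -0.016782790422439575, 0.01612930338793757)
20.5333
```

View pics/w2.png

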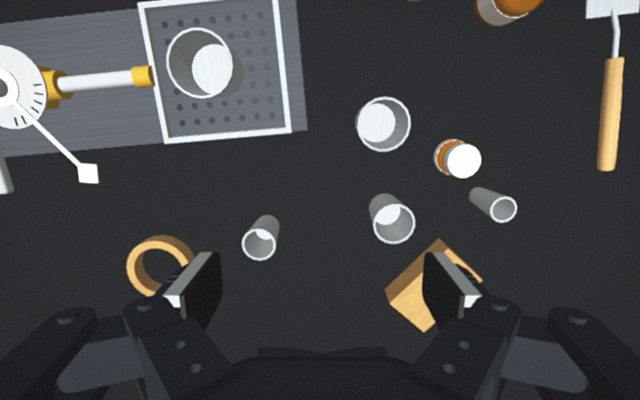

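Wrist view: cup1 stands on the tray at (200,63). cup2 was nudged to (383,123), which is a measured (0.573,-0.167). Inserting cup2.

```bash
cat >> h.py <<'E'
def insert(k,z):
    _,T=find(k);N=nest(T);print('nest',N);assert len(N)==1
    n=np.array(N[0][:2]); top=.0835+.014*(k-2)
    assert np.hypot(*(n-[.634,.0265]))<.006 and abs(N[0][2]-top)<.004
    env.reach([*n,.33],Q(0))
    f=z+.0135+.014*(k-1)
    env.movel([*n,f+.045],.2)
    h=env.movel([*n,f+.001],.05,stop_force=8);dz=env.get_state()['tcp_pos'][2]-f
    print('stop',h,'above seat',round(dz,4))
    return n,dz
def leave(k,n,dz):
    env.grip(min(.085,RIM[k]+.022));env.movel([*n,.33],.2);env.reach([.50,-.06,.38],Q(0))
    p,d,c=shot('side',f's_{k}');print(*tops(c,d),sep='\n')
    print(env.get_state()['time'])
E
python3 - <<'E'
from h import *
z=pick(2);n,dz=insert(2,z)
if dz<.008: leave(2,n,dz)
p,d,c=shot('wrist','w3')
E
```

```text
find 2 [[0.5733, -0.1664, 0.0701, [0.057, 0.059]]]
hit False
open 0.0573 41.66447545518167 22.9167
held 0.0571
nest []Traceback (most recent call last):
  File "<stdin>", line 2, in <module>
  File "h.py", line 62, in insert
    _,T=find(k);N=nest(T);print('nest',N);assert len(N)==1
                                                 ^^^^^^^^^
AssertionError
```

```bash
sed -i "s/    _,T=find(k);N=nest(T);print('nest',N)/    env.reach([.50,-.14,.36],Q(0))\n    _,T=find(k);N=nest(T);print('nest',N)/" h.py
python3 - <<'E'
from h import *
z=tcpz(.070,2,.014);n,dz=insert(2,z)
if dz<.008: leave(2,n,dz)
p,d,c=shot('wrist','w3')
E
```

```text
nest [[0.6345, 0.0264, 0.0837, [0.064, 0.067]]]
stop True above seat 0.0016
[0.6329, 0.0264, 0.0977, [0.056, 0.058]]
[0.4332, -0.0231, 0.0701, [0.038, 0.042]]
[0.7169, -0.2076, 0.0869, [0.006, 0.031]]
[0.4585, -0.1841, 0.0706, [0.048, 0.051]]
[0.7103, -0.3071, 0.0994, [0.019, 0.026]]
[0.4771, -0.3133, 0.0701, [0.029, 0.031]]
29.2083
```

Cup2 is seated: its rim is at 97.7 mm, against 97.5 expected. On to cup3.

Run:
```python
from h import *
z=pick(3);n,dz=insert(3,z)
if dz<.008: leave(3,n,dz)
p,d,c=shot('wrist','w4')
```

```text
find 3 [[0.4585, -0.1853, 0.0707, [0.048, 0.049]]]
hit False
open 0.0472 40.63519498842652 31.75
held 0.0473
nest [[0.6328, 0.0258, 0.0974, [0.056, 0.058]]]
stop True above seat 0.0019
[0.6316, 0.0266, 0.1115, [0.045, 0.05]]
[0.4332, -0.0231, 0.0704, [0.038, 0.041]]
[0.7171, -0.2077, 0.0855, [0.005, 0.031]]
[0.7106, -0.3068, 0.0995, [0.018, 0.024]]
[0.4765, -0.3136, 0.07, [0.031, 0.031]]
37.775
```

Run:
```python
from h import *
z=pick(4);n,dz=insert(4,z)
if dz<.008: leave(4,n,dz)
p,d,c=shot('wrist','w5')
```

```text
find 4 [[0.4333, -0.0231, 0.0702, [0.038, 0.04]]]
hit False
open 0.0384 39.71043425081689 40.2
held 0.0382
nest [[0.6318, 0.0266, 0.1113, [0.045, 0.051]]]
stop True above seat 0.0017
[0.6299, 0.0267, 0.1249, [0.038, 0.041]]
[0.7167, -0.2084, 0.0864, [0.006, 0.03]]
[0.7105, -0.3073, 0.0996, [0.018, 0.024]]
[0.4765, -0.3134, 0.07, [0.031, 0.031]]
46.2833
```

Run:
```python
from h import *
z=pick(5);n,dz=insert(5,z)
if dz<.008: leave(5,n,dz)
p,d,c=shot('wrist','w6');print(leverfit(cloud(c,d)))
env.reach([.50,.12,.38],Q(0));p,d,c=shot('wrist','w7');print(leverfit(cloud(c,d)))
cv2.imwrite('pics/v7.png',cv2.resize(p[:210,100:500],None,fx=2,fy=2))
```

```text
find 5 [[0.4765, -0.3133, 0.0699, [0.03, 0.03]]]
hit False
open 0.0306 39.36309766955674 49.1083
held 0.0303
nest [[0.6302, 0.0258, 0.1245, [0.038, 0.042]]]
stop True above seat 0.0015
[0.629, 0.0268, 0.1385, [0.03, 0.032]]
[0.7172, -0.2071, 0.0864, [0.005, 0.029]]
[0.7101, -0.3069, 0.0995, [0.018, 0.024]]
55.1417
(1514, 0.08613193035125732, 0.0017453620717476353)
(1376, 0.08959567546844482, 0.00042652980868106773)
```

View pics/v7.png

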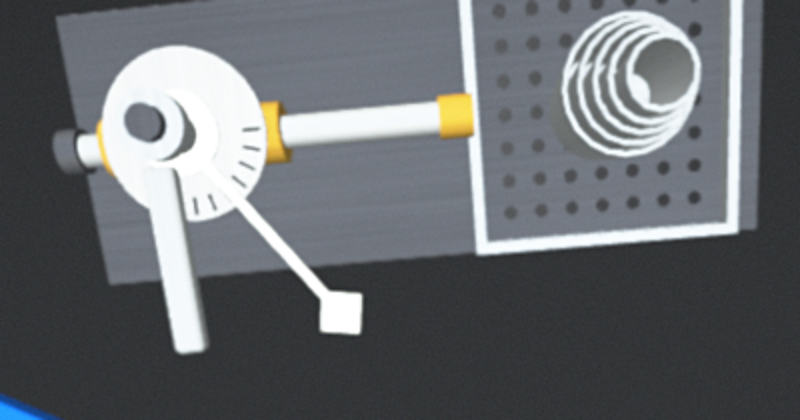

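View: all five rims are concentric at about (640,80). The lever is still shut, and the diamond is at (341,312) in the crop. Now I'll measure the pointer angle from three wrist views, using pixel rays at z = 57 mm.

Run:
```python
from h import *
for n in('w0','w1','w7'):
    z=np.load(f'pics/{n}.npz');P=cloud(z,z['d']);v,u=np.mgrid[:400,:640]
    r=np.hypot(P[...,0]-.612,P[...,1]-.265)
    m=(z['p'].min(2)>130)&(P[...,2]>.050)&(P[...,2]<.066)&(r<.16)&(P[...,0]<.59)&(P[...,1]>.12)
    a=np.arctan2(.265-P[...,1],.612-P[...,0]);m&=(abs(a-.71)<.2)
    X=atz(z,u[m],v[m],.058);R=np.hypot(*(X[:,:2]-PIV).T)
    D=X[R>.118][:,:2]; D=np.array(cv2.minAreaRect((D*1e3).astype(np.float32))[0])/1e3
    A=X[(R>.05)&(R<.115)][:,:2];vx,vy,x,y=cv2.fitLine(A.astype(np.float32),2,0,.01,.01).ravel()
    nn=np.array([-vy,vx])
    print(n,len(X),D,'dia ang',np.arctan2(*(PIV-D)[::-1]),'line ang',np.arctan(vy/vx),'off',(PIV-[x,y])@nn,'lever',leverfit(P))
```

```text
w0 708 [0.51499329 0.18056512] dia ang 0.7162201022462209 line ang 0.72715634 off -0.0012531385533840935 lever (1359, 1.2454586029052734, 0.00031678529897685254)
w1 719 [0.51519159 0.18064929] dia ang 0.7167396195199672 line ang 0.7138005 off -1.0802909441014119e-05 lever (1343, 0.09055781364440918, 0.0004079598955671989)
w7 738 [0.5150293  0.18085469] dia ang 0.7147030320568325 line ang 0.7101697 off 6.423394687162698e-05 lever (1376, 0.08959567546844482, 0.00042652980868106773)
```

```bash
cat >> h.py <<'E'
def turn(a0,a1,n):
    env.reach(lev(a0,.27),Q(a0)); env.grip(.04)
    print(env.movel(lev(a0,.1445),.12,stop_force=15)); env.grip(0,40)
    for a in np.linspace(a0,a1,n+1)[1:]:
        h=env.movel(lev(a,.1445),.06,rot=Q(a),stop_force=20)
        if h: print('hit',a);break
    env.grip(.04);p=env.get_state()['tcp_pos'];env.movel([p[0],p[1],.27],.2)
    env.reach([.50,.12,.38],Q(0));p,d,c=shot('wrist','t%.3f'%a1);print(leverfit(cloud(c,d)),env.get_state()['time'])
    cv2.imwrite('pics/vt.png',cv2.resize(p[:210,100:500],None,fx=2,fy=2))
E
python3 -c "
from h import *
turn(.09,.715,6)"
```

```text
False
(1371, 0.7113887071609497, 0.0008046551000070541) 62.1833
```

View pics/vt.png

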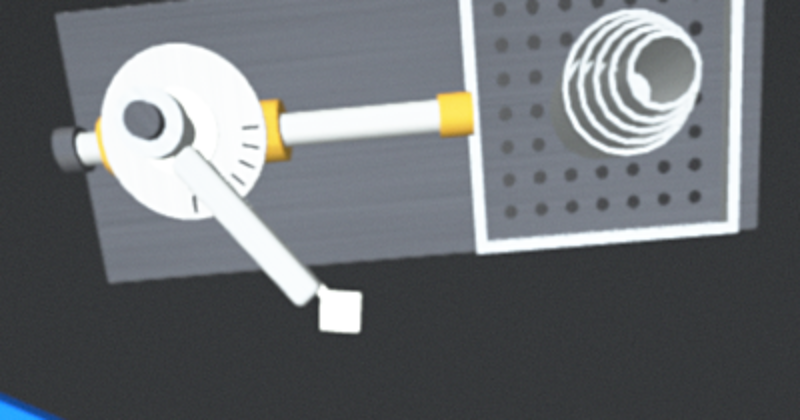

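The lever, at 0.711 rad, lies over the pointer, at 0.715 rad. The nest at (640,80) is unchanged and the robot is clear, so I'm handing in.

```bash
python3 -c "
from h import *
p,d,c=shot('side','fin');print(*tops(c,d));print(job.job_done())"
```

```text
[0.6292, 0.0268, 0.1383, [0.031, 0.033]] [0.717, -0.2068, 0.0872, [0.006, 0.03]] [0.7102, -0.3073, 0.0994, [0.018, 0.024]]
the job is handed in; nothing more can be done
None
```

The job is handed in at about 62 s on the robot clock: I shut the valve, nested all five cups on the tray with it still shut, then opened it until the lever stood within about 0.004 rad of the set pointer; no verdict came back.

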